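# Set the tilting photo plate to its index riders

## Robot

A 6-joint arm with a two-finger parallel gripper is mounted at the origin on the work surface. World frame = base frame: x ahead of the robot, y to its left, z up, the work surface at z = 0. Lengths are in m, angles in degrees, forces in N, time in s.
With the tool pointing down it reaches from about 0.4 to 0.825 m from the base axis. Payload 7 kg.
Tool frame: the origin (TCP) lies on the mounting face of the last link; the fingertips stand 178 mm ahead of it and the grasp point (between the pads) lies 159 mm ahead of it; z points along the fingers, y is the direction in which the jaws open and shut (so a half turn about z gives the same grasp; the last joint's range is limited). The gripper opens to 88 mm and grips with 3 to 60 N. Pads are 19 mm wide; open, the fingers measure 130 mm over their backs; the gripper's body (78 mm by 193 mm) begins 47 mm behind the grasp point.
Start: joints at [-52.191, 20.546, 0.682, 0, -70.136, -16.507], TCP at [0.245, -0.629, 0.405] pointing down, gripper open.
Joint ranges: [-176.03, 176.03], [-82.01, 121.73], [-58.28, 71.71], [-173.87, 95.51], [-174.79, -0.11], [-173.66, 173.66]. Speed limits (degrees/s): [136.94, 136.94, 172.46, 180, 180, 180].

## Interface

Orientations are given as [roll, pitch, yaw] about the fixed x, y, z axes, in that order (R = Rz(yaw) Ry(pitch) Rx(roll)).
In Python, from plant import r gives the robot as it stands. The module is installed in compiled form; this text tells all that it offers.
- The arm moves only by the tool carry_out, never from a script. Its argument "plan" is a list of rows, each a list of 3 entries, a list of its own where there are three numbers: the shift along the tool's x, y, z in m, then the turn, a rotation vector about the tool's x, y, z in degrees, then the closure in counts, from 0 (fully open) to 255 (shut). In form: [[[x, y, z], [ax, ay, az], hand], ...]. A call has 1 to 12 rows; each row shifts and turns the commanded pose from where the row before left it, along the tool's axes as they then stand; what a row does not reach is not made up. A row lasts 1/12 s, in which the tool goes at most 41.7 mm and 7.16 degrees, less where a joint would pass 70% of its speed; a pose out of reach is approached as far as the arm can. A call is refused whole if a number of a shift passes 0.0417 or a number of a turn 7.16, either way. A call with a gripper value outside its range is refused whole. The fingers move at their own pace and stop on an object; "grip_force" is the grip in N (left out, the last holds). Time passes only in rows, so rows that do not move let the fingers close. It gives the time, the measured TCP pose, the force and the opening at its end, in the units of the state.
- r.get_state(): the state, without advancing time (a new reading comes with each control period).
- r.capture(name): name is "scene" or "top"; returns the picture (420x560x3 uint8, red, green, blue); there is no depth.
- r.get_calibration(name): a dict with "K" (3x3 intrinsics, pixels), "rvec" (rotation vector, rad) and "tvec" (3), from world to camera coordinates, as OpenCV has them. Camera axes: x right, y down, z forward; pixel columns grow to the right and rows downward; lengths in m; the calibration is good to about 2 mm. A picture is of the moment at which its call begins. get_calibration takes no time and is no camera call.
- r.close_job(): hands the job in, once; it reports no verdict.
The state is a dict: "time_s": time; "joints": joint angles; "qd": joint speeds; "joint_torque": joint torques, N m; "tcp_pos": TCP position; "eef_rot": TCP orientation; "contact_force": force on the tool from outside, world axes, zero at the start; "moment": the same for the moment, N m; "gripper_width": finger opening in m.
Only numpy, scipy, OpenCV 4.12 (cv2) and the standard library are available. Lean on these libraries where they do the work, as an engineer would, in place of code of your own. Each camera call takes 0.05 s, during which the arm holds its last target. There are 200 camera calls.

## Task

A padlock found in the shed lies on the tilting photo plate and must be photographed again at the slant that was marked earlier with the two sliding riders on the corner scales. With the fingertips, press down the plate's two sprung corners that have a pointer and scale until each pointer is level with the tooth of its rider, then let go: the plate's brake keeps it there. Work the plate only from above and grip nothing; do not touch the padlock, and leave the riders and the things on the bench where they are.

Things in the scene. Friction and masses are not known exactly. Their poses are not given: they have to be found in the camera images.
- stage_centre (a point): Pivot at the centre of the tilting photo plate's fixed base (grey, 170 x 170 mm, screwed to the bench), 55 mm above the bench. Axes of the base: z up, x and y along the sides of the level plate, x roughly away from the robot (yaw within 0.5 rad)
- tilt_plate: The aluminium plate, 200 x 200 x 8 mm, starts level, upper face 72 mm above the bench; origin at the pivot. It rocks on a ball about both diagonals independently, 0.17 rad each way. Pressing a corner lowers it, raises the opposite one as much, leaves the other two. Springs push it back to level but the ball's brake is stronger: it stays where left (spring-back under 1 mm)
- button_left (a point): Top of the domed steel press button (24 mm diameter, 5.5 mm high) on the plate's far left corner (base +x, +y), on the diagonal 105 mm from the plate's centre; moves with the plate, yields at about 5 to 8 N. The corner's upright scale stands 55 mm further out and reaches 112 mm above the bench
- button_right (a point): The same button on the far right corner (base +x, -y)
- button_near_right (a point): The same button on the near right corner (base -x, -y), opposite the far left one; no scale there. Pressing it brings back a far left corner that was pressed too far
- button_near_left (a point): The same button on the near left corner (base -x, +y), opposite the far right one; no scale there
- pointer_left (a point): Tip of the dark pointer (4 mm wide, 2.4 mm thick; mid-height) that sticks out of the far left corner, through the 11 mm slot of the upright scale; on the diagonal 170 mm from the pivot, so it moves 170/105 as far as the button
- pointer_right (a point): The same tip at the far right corner
- index_left (a point): Tip (mid-height) of the 2.6 mm thick tooth of the dark rider clamped on the upright of the far left scale, at the edge of the slot just beside the pointer's path; somewhere 8 to 22 mm below where the pointer stands when the plate is level. The riders do not block the pointers
- index_right (a point): The same tooth tip on the far right scale; set independently of the left one
- plate_centre (a point): Centre of the thin grey mat (120 x 140 mm, 2 mm thick) on the plate's top, 74 mm above the bench when level; z is the plate's normal
- padlock_centre (a point): Centre of the brass padlock lying flat and loose on the mat, half-way up its 20 mm thickness; 77 x 46 mm with its steel shackle, long side along its own x. It must not be touched and stays on the mat
- jar_centre (a point): Centre of a loose white powder jar with black cap, 54 mm diameter, 68 mm high, standing on the bench beside the stage; leave alone
- torch_centre (a point): Centre of a loose black pocket torch standing on its head, 36 mm diameter, 104 mm high; leave alone
- brush_centre (a point): Middle of a loose dusting brush, 170 mm long, lying on the bench along its own x; leave alone
There are look-alikes about, which are no part of the job. What is shaped like the part that bears padlock_centre but pink or white is not meant.

How it is judged (in metres and radians):
At the end, for the whole second after the job is handed in: Both pointer tips stand within 3 mm in height of the tooth of their own rider, with the plate left to itself and the padlock still lying on the mat (its centre within 35 mm of the plate's centre) (z of pointer_left in the frame of index_left between -0.003 and 0.003 m and z of pointer_right in the frame of index_right between -0.003 and 0.003 m and distance between padlock_centre and plate_centre below 0.035 m); the robot touches nothing.
It fails at once if the robot touches the padlock, or it is lifted off the plate (contact force between any of the fingers, the arm and padlock above 0.3 N or z of padlock_centre in the frame of plate_centre above 0.018 m).
It fails at once if the plate is levered or gripped from the side or below instead of pressed from above (touched with the grasp point lower than 65 mm above the bench) (contact force between the fingers and tilt_plate above 0.5 N and height (world z) of the grasp point below 0.065 m).
It fails at once if the plate is pushed with the arm or the gripper's body instead of the fingers (contact force between the arm and tilt_plate above 1 N).
It fails at once if a rider is moved on its scale (distance of any of index_left, index_right from where it was at the start of the episode above 0.0015 m).
It fails at once if the jar, torch or brush is lifted or pushed away (distance of any of jar_centre, torch_centre, brush_centre from where it was at the start of the episode above 0.02 m).
It also fails if it takes over 54 s, if anything falls off the work surface, if the arm or the gripper's body presses on something with over 40 N, if the wrist force passes 120 N, or if a joint passes its speed limit or range.

## Working session

There is one attempt and no reset: what is moved stays moved. The work goes in short steps, Python scripts to look and compute and a tool call to move; the robot and the scene stay as the last step left them, time stands still between calls to the robot, and variables do not carry over. Pictures are saved under pics/ and viewed, about 8 in all and at most 12, crops included, and the job is handed in when it is done.

Besides the shell and the picture viewer there is one more tool, called after ">>>" by a JSON object that holds its "method" and its "body". carry_out: Moves the arm, as the interface text tells. Its arguments: {"type":"object","properties":{"plan":{"type":"array","items":{"type":"array"}},"grip_force":{"type":"number"}},"required":["plan"]}

```bash
mkdir -p pics
python3 - <<'E'
from plant import r
import cv2,json
print(r.get_state())
for n in("scene","top"):
    im=r.capture(n);cv2.imwrite(f"pics/{n}0.png",im[...,::-1]);c=r.get_calibration(n);print(n,c)
E
```

```text
{'time_s': 0.0, 'joints': array([-5.21899817e+01,  2.05918173e+01,  6.33937306e-01, -1.98187523e-02,
       -7.01336886e+01, -1.65071037e+01]), 'qd': array([ 0.06119634, -0.00123911, -0.08245422,  0.11758422, -0.03818991,
        0.04373944]), 'joint_torque': array([-3.02793469e-04, -5.82718313e+01,  2.93053383e+01,  6.99729905e+00,
        6.70801266e-03, -1.37453117e-04]), 'tcp_pos': array([ 0.24516248, -0.62870572,  0.4037203 ]), 'eef_rot': array([ 1.79906911e+02, -8.15736575e-03, -1.58703829e+02]), 'contact_force': array([-0.48088683,  0.67448788, -0.10665972]), 'moment': array([ 0.03436687, -0.03204463, -0.05433892]), 'gripper_width': 0.08745654321181137}
scene {'K': array([[394.8937953 ,   0.        , 271.74138246],
       [  0.        , 394.8937953 , 208.36783312],
       [  0.        ,   0.        ,   1.        ]]), 'rvec': array([ 1.03452166,  2.57412927, -0.86109261]), 'tvec': array([ 0.37471262, -0.28147852,  1.16579532])}
top {'K': array([[415.76043253,   0.        , 281.03665148],
       [  0.        , 415.76043253, 213.40772331],
       [  0.        ,   0.        ,   1.        ]]), 'rvec': array([ 2.20007163, -2.16119569,  0.08733161]), 'tvec': array([0.02703338, 0.56272763, 1.06812601])}
```

View pics/scene0.png

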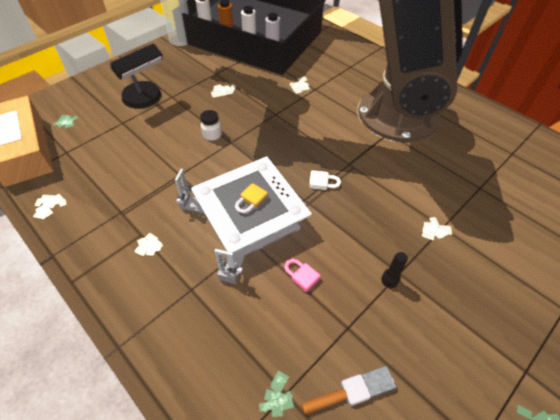

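View pics/top0.png

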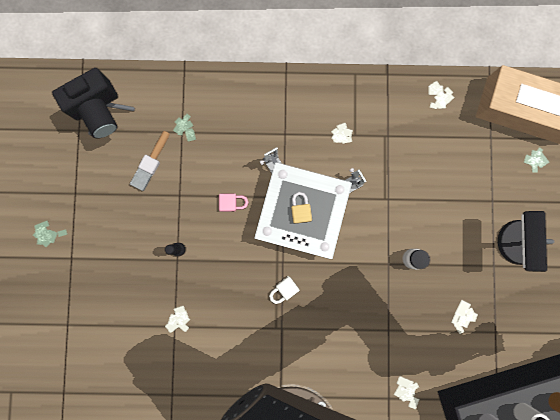

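```bash
cat > h.py <<'E'
import numpy as np,cv2
from plant import r
C={n:r.get_calibration(n) for n in("scene","top")}
def proj(n,P):
    c=C[n];return cv2.projectPoints(np.float64(P).reshape(-1,1,3),c["rvec"],c["tvec"],c["K"],None)[0].reshape(-1,2)
def ray(n,uv):
    c=C[n];R=cv2.Rodrigues(c["rvec"])[0]
    return -R.T@c["tvec"],R.T@np.linalg.solve(c["K"],[*uv,1.])
def onz(n,uv,z):
    o,d=ray(n,uv);return o+d*(z-o[2])/d[2]
def grab(n,k=6): return np.mean([r.capture(n).astype(float) for _ in range(k)],0)
E
python3 - <<'E'
from h import *
print({n:ray(n,(280,210))[0].round(3) for n in C})
# buttons approx from top view at z=.0775
for u in[(282.5,174.5),(339.5,189),(324.5,247),(267,232)]: print(onz("top",u,.0775).round(4))
for u in[(207,190),(235,239),(295,209),(265,166)]: print(onz("scene",u,.0775).round(4))
S=grab("scene");T=grab("top")
np.savez("g0.npz",S=S,T=T)
f=lambda I,x,y,w,h,k:cv2.resize(I[y:y+h,x:x+w],None,fx=k,fy=k,interpolation=cv2.INTER_CUBIC)
a=f(S,165,160,50,60,8);b=f(S,205,225,50,60,8)
cv2.imwrite("pics/z1.png",np.hstack([a,b])[...,::-1].clip(0,255))
cv2.imwrite("pics/z2.png",f(T,245,140,130,125,4.8)[:600,:,::-1].clip(0,255))
E
```

```text
{'scene': array([0.911, 0.41 , 0.762]), 'top': array([0.475, 0.036, 1.11 ])}
[0.6557 0.0351 0.0775]
[ 0.6216 -0.1082  0.0775]
[ 0.4763 -0.072   0.0775]
[0.5109 0.071  0.0775]
[ 0.624  -0.1009  0.0775]
[0.6634 0.0418 0.0775]
[0.5195 0.0733 0.0775]
[ 0.4795 -0.0642  0.0775][ WARN:0@19.720] global loadsave.cpp:1063 imwrite_ Unsupported depth image for selected encoder is fallbacked to CV_8U.
```

View pics/z1.png

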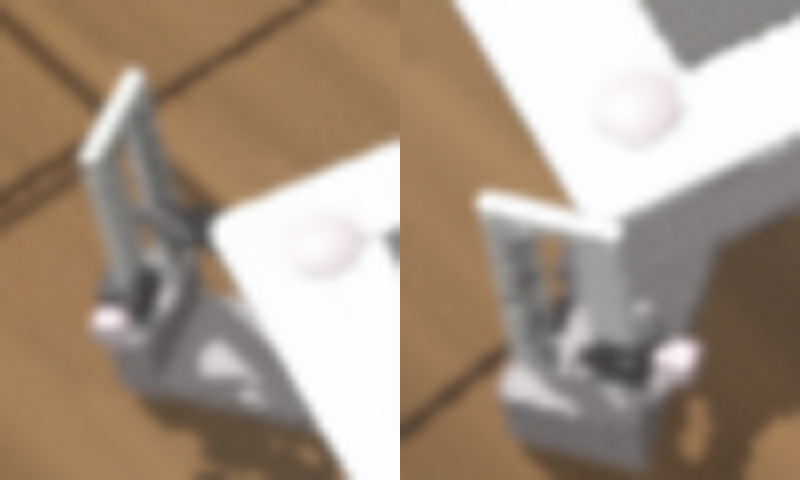

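View pics/z2.png

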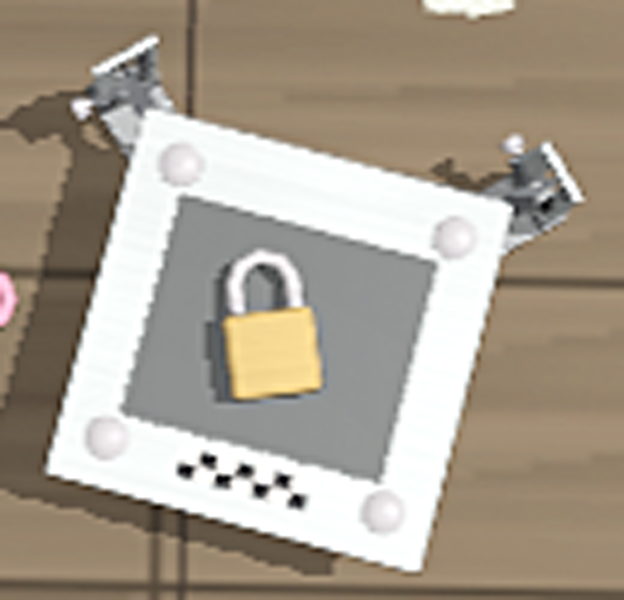

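```bash
cat >> h.py <<'E'
B={"top":[(282.31,173.77),(339.4,189.2),(324.2,246.3),(266.7,230.85)],
   "scene":[(204.9,190.1),(0,0)]}
pb=lambda x0,y0,x,y:(x0+(x+.5)/8-.5,y0+(y+.5)/8-.5)
def stage():
    P=np.array([onz("top",u,.0770) for u in B["top"]])[:,:2] # FL FR NR NL
    c=P.mean(0);d1=P[0]-P[2];d2=P[1]-P[3]
    yaw=np.mean([np.arctan2(d1[1],d1[0])-np.pi/4,np.arctan2(d2[1],d2[0])+np.pi/4])
    return c,yaw,P,np.hypot(*d1)/2,np.hypot(*d2)/2
def pt(c,yaw,side,rho,t,z): # side +1 left, -1 right ; t tangential (ccw)
    a=yaw+side*np.pi/4
    return np.array([c[0]+rho*np.cos(a)-t*np.sin(a),c[1]+rho*np.sin(a)+t*np.cos(a),z])
def rect(I,n,f,u0,u1,v0,v1,k):
    # f(u,v)->3D (mm grid) ; output k px/mm, u right, v up
    q=np.array([[u0,v1],[u1,v1],[u1,v0],[u0,v0]],float)
    src=proj(n,[f(u/1e3,v/1e3) for u,v in q]);w,h=int((u1-u0)*k),int((v1-v0)*k)
    M=cv2.getPerspectiveTransform(np.float32(src),np.float32([[0,0],[w,0],[w,h],[0,h]]))
    o=cv2.warpPerspective(I.clip(0,255).astype(np.uint8),M,(w,h),flags=cv2.INTER_CUBIC)
    for u in range(int(np.ceil(u0/10))*10,int(u1)+1,10): cv2.line(o,(int((u-u0)*k),0),(int((u-u0)*k),h),(255,0,0) if u%50 else (0,0,255),1)
    for v in range(int(np.ceil(v0/10))*10,int(v1)+1,10): cv2.line(o,(0,int((v1-v)*k)),(w,int((v1-v)*k)),(255,0,0) if v%50 else (0,0,255),1)
    return o
E
python3 - <<'E'
from h import *
c,yaw,P,r1,r2=stage();print(c,yaw,r1,r2)
S=[pb(165,160,326,246),pb(205,225,240,108)]
print("scene FR,FL btn",S,[onz("scene",u,.0775).round(4) for u in S],P.round(4))
c2=np.array([onz("scene",(0,0),.1)])
for s in(1,-1):
  print(s,"ptr",proj("scene",pt(c,yaw,s,.170,0,.068)),proj("top",pt(c,yaw,s,.170,0,.068)),"btn",proj("scene",pt(c,yaw,s,.105,0,.0775)),"scaletop",proj("scene",[pt(c,yaw,s,.16,0,.112)]))
g=np.load("g0.npz");o=[]
for s in(1,-1):
  o.append(np.vstack([rect(g["S"],"scene",lambda u,v:pt(c,yaw,s,.17,u,v),-30,30,35,115,4.5)]))
cv2.imwrite("pics/r1.png",np.hstack(o)[...,::-1])
o=[rect(g["T"],"top",lambda u,v:pt(c,yaw,s,v,u,.055),-30,30,120,190,5) for s in(1,-1)]
cv2.imwrite("pics/r2.png",np.hstack(o)[...,::-1])
a=cv2.imread("pics/r1.png");b=cv2.imread("pics/r2.png");h=max(a.shape[0],b.shape[0])
b=cv2.resize(b,(540,h));a=a[:h]
m=np.hstack([a,b]);cv2.imwrite("pics/r.png",cv2.resize(m,(800,int(m.shape[0]*800/m.shape[1]))) if m.shape[1]>1200 else m);print(m.shape)
E
```

```text
[ 0.56764559 -0.01794996] -0.24769321512687364 0.1045291265815673 0.10475143562495191
scene FR,FL btn [(205.3125, 190.3125), (234.5625, 238.0625)] [array([ 0.6273, -0.1028,  0.0775]), array([0.6626, 0.0395, 0.0775])] [[ 0.6577  0.0356]
 [ 0.6212 -0.108 ]
 [ 0.478  -0.0713]
 [ 0.5137  0.0719]]
1 ptr [[225.07163708 264.75081709]] [[269.50859998 152.38155933]] btn [[235.16695021 235.62974918]] scaletop [[224.63994397 249.0725615 ]]
-1 ptr [[180.01930249 184.52571192]] [[361.0985302  176.94663599]] btn [[205.90028474 187.61549116]] scaletop [[180.51252    172.51526127]]
(360, 1080, 3)
```

View pics/r1.png

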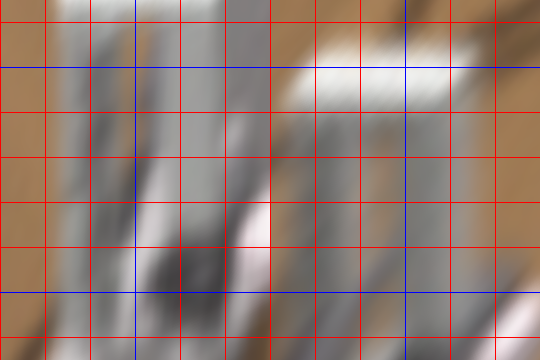

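View pics/r2.png

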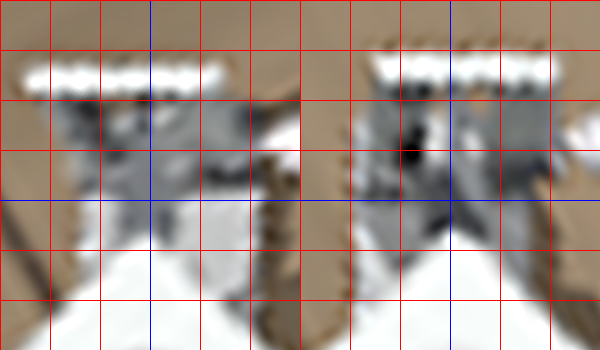

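FL/FR buttons and both scales are identified: left scale at scene (228,265), right at (187,190). The brass padlock at scene (252,196) is the real one. The pink one (302,275) and white one (322,181) on the bench are look-alikes. Moving above the far right button with the fingers closed.

>>> {"method": "carry_out", "body": {"plan": [[[-0.034, 0.022, 0], [0, 0, 0], 255], [[-0.034, 0.022, 0], [0, 0, 0], 255], [[-0.034, 0.022, 0], [0, 0, 0], 255], [[-0.034, 0.022, 0], [0, 0, 0], 255], [[-0.034, 0.022, 0], [0, 0, 0], 255], [[-0.034, 0.022, 0], [0, 0, 0], 255], [[-0.034, 0.022, 0], [0, 0, 0], 255], [[-0.034, 0.022, 0], [0, 0, 0], 255], [[-0.034, 0.022, 0], [0, 0, 0], 255], [[-0.034, 0.022, 0], [0, 0, 0], 255], [[-0.034, 0.022, 0], [0, 0, 0], 255], [[-0.034, 0.022, 0], [0, 0, 0], 255]]}}

```text
time_s: 1.7
tcp_pos: [0.5302, -0.2328, 0.4051]
eef_rot: [-180.0, 0.0, -158.7]
contact_force: [0.6, -0.7, -0.4]
gripper_width: 0.0136
```

>>> {"method": "carry_out", "body": {"plan": [[[-0.034, 0.022, 0], [0, 0, 0], 255], [[-0.034, 0.022, 0], [0, 0, 0], 255], [[-0.034, 0.022, 0], [0, 0, 0], 255], [[-0.034, 0.022, 0], [0, 0, 0], 255], [[0, 0, 0], [0, 0, 0], 255], [[0, 0, 0], [0, 0, 0], 255], [[0, 0, 0], [0, 0, 0], 255]]}}

```text
time_s: 2.28
tcp_pos: [0.6241, -0.103, 0.4044]
eef_rot: [180.0, -0.0, -158.6]
contact_force: [-0.8, -0.7, -0.3]
gripper_width: 0.0008
```

>>> {"method": "carry_out", "body": {"plan": [[[0.002, -0.0024, 0.03], [0, 0, 0], 255], [[0, 0, 0.035], [0, 0, 0], 255], [[0, 0, 0.035], [0, 0, 0], 255], [[0, 0, 0.03], [0, 0, 0], 255], [[0, 0, 0.01], [0, 0, 0], 255], [[0, 0, 0], [0, 0, 0], 255], [[0, 0, 0], [0, 0, 0], 255]]}}

```text
time_s: 2.87
tcp_pos: [0.6234, -0.107, 0.2657]
eef_rot: [-180.0, 0.0, -158.7]
contact_force: [1.0, 0.1, 0.7]
gripper_width: 0.0001
```

>>> {"method": "carry_out", "body": {"plan": [[[0, 0, 0.003], [0, 0, 0], 255], [[0, 0, 0.003], [0, 0, 0], 255], [[0, 0, 0.0015], [0, 0, 0], 255], [[0, 0, 0], [0, 0, 0], 255], [[0, 0, 0], [0, 0, 0], 255]]}}

```text
time_s: 3.28
tcp_pos: [0.6232, -0.1062, 0.2577]
eef_rot: [-180.0, 0.0, -158.7]
contact_force: [0.1, -0.0, 0.0]
gripper_width: 0.0003
```

>>> {"method": "carry_out", "body": {"plan": [[[0, 0, 0.002], [0, 0, 0], 255], [[0, 0, 0.002], [0, 0, 0], 255], [[0, 0, 0.001], [0, 0, 0], 255], [[0, 0, 0], [0, 0, 0], 255], [[0, 0, 0], [0, 0, 0], 255], [[0, 0, 0], [0, 0, 0], 255]]}}

```text
time_s: 3.78
tcp_pos: [0.6237, -0.1063, 0.253]
eef_rot: [-179.9, 0.1, -158.7]
contact_force: [1.1, -1.0, 4.7]
gripper_width: 0.0005
```

>>> {"method": "carry_out", "body": {"plan": [[[0, 0, 0.001], [0, 0, 0], 255], [[0, 0, 0.001], [0, 0, 0], 255], [[0, 0, 0], [0, 0, 0], 255], [[0, 0, 0], [0, 0, 0], 255], [[0, 0, 0], [0, 0, 0], 255]]}}

```text
time_s: 4.2
tcp_pos: [0.6239, -0.1065, 0.2512]
eef_rot: [-179.9, 0.1, -158.7]
contact_force: [0.1, -1.3, 5.7]
gripper_width: 0.0001
```

>>> {"method": "carry_out", "body": {"plan": [[[0, 0, -0.03], [0, 0, 0], 255], [[0, 0, -0.01], [0, 0, 0], 255], [[-0.0215, 0.03, 0], [0, 0, 0], 255], [[-0.0215, 0.03, 0], [0, 0, 0], 255], [[-0.0215, 0.03, 0], [0, 0, 0], 255], [[-0.0215, 0.03, 0], [0, 0, 0], 255], [[0, 0, 0.015], [0, 0, 0], 255], [[0, 0, 0.015], [0, 0, 0], 255], [[0, 0, 0], [0, 0, 0], 255], [[0, 0, 0], [0, 0, 0], 255], [[0, 0, 0], [0, 0, 0], 255]]}}

```text
time_s: 5.12
tcp_pos: [0.66, 0.0365, 0.2608]
eef_rot: [-180.0, 0.0, -158.7]
contact_force: [-0.5, -0.0, 0.3]
gripper_width: 0.0002
```

>>> {"method": "carry_out", "body": {"plan": [[[0, 0, 0.003], [0, 0, 0], 255], [[0, 0, 0.003], [0, 0, 0], 255], [[0, 0, 0.002], [0, 0, 0], 255], [[0, 0, 0.002], [0, 0, 0], 255], [[0, 0, 0], [0, 0, 0], 255], [[0, 0, 0], [0, 0, 0], 255], [[0, 0, 0], [0, 0, 0], 255]]}}

```text
time_s: 5.7
tcp_pos: [0.6605, 0.0367, 0.2516]
eef_rot: [-180.0, 0.2, -158.7]
contact_force: [0.4, 0.1, 5.0]
gripper_width: 0.0006
```

Lift and move well clear (back toward −x, up) so that both cameras see the scales.

>>> {"method": "carry_out", "body": {"plan": [[[0, 0, -0.04], [0, 0, 0], 255], [[0, 0, -0.04], [0, 0, 0], 255], [[0, 0, -0.04], [0, 0, 0], 255], [[0.041, 0, 0], [0, 0, 0], 255], [[0.041, 0, 0], [0, 0, 0], 255], [[0.041, 0, 0], [0, 0, 0], 255], [[0.041, 0, 0], [0, 0, 0], 255], [[0.041, 0, 0], [0, 0, 0], 255], [[0, 0, 0], [0, 0, 0], 255], [[0, 0, 0], [0, 0, 0], 255]]}}

```text
time_s: 6.53
tcp_pos: [0.4667, -0.0387, 0.3712]
eef_rot: [180.0, 0.1, -158.7]
contact_force: [0.8, -0.3, -0.1]
gripper_width: 0.0002
```

Run:
```python
from h import *
print(r.get_state()["tcp_pos"])
c,yaw,*_=stage()
S=grab("scene");T=grab("top",2);np.savez("g1.npz",S=S,T=T)
S0=np.load("g0.npz")["S"]
sh=np.array([-.6,2.2])
for s in(1,-1):
  for z in(68,60,54,48): print(s,z,(proj("scene",pt(c,yaw,s,.17,0,z/1e3))+sh).round(2),"tooth166,3.5",(proj("scene",pt(c,yaw,s,.166,.0035,z/1e3))+sh).round(2))
f=lambda I,x,y,w,h,k:cv2.resize(I[y:y+h,x:x+w],None,fx=k,fy=k,interpolation=cv2.INTER_CUBIC)
g=lambda I:255*(np.clip(I,0,255)/255)**.6
rows=[np.hstack([f(g(I),212,246,34,34,11),f(g(I),172,164,34,34,11)]) for I in(S0,S)]
cv2.imwrite("pics/z3.png",np.hstack([np.vstack(rows)])[...,::-1].clip(0,255).astype(np.uint8)[:600*2])
m=cv2.imread("pics/z3.png");print(m.shape);m=cv2.resize(m,(600,600),interpolation=cv2.INTER_AREA) ;cv2.imwrite("pics/z3.png",m)
```

```text
[ 0.46672306 -0.03870982  0.37116248]
1 68 [[224.47 266.95]] tooth166,3.5 [[226.8  265.65]]
1 60 [[224.85 268.9 ]] tooth166,3.5 [[227.16 267.6 ]]
1 54 [[225.13 270.34]] tooth166,3.5 [[227.43 269.05]]
1 48 [[225.41 271.76]] tooth166,3.5 [[227.69 270.48]]
-1 68 [[179.42 186.73]] tooth166,3.5 [[180.42 188.2 ]]
-1 60 [[180.06 188.97]] tooth166,3.5 [[181.06 190.43]]
-1 54 [[180.53 190.62]] tooth166,3.5 [[181.53 192.09]]
-1 48 [[181.   192.27]] tooth166,3.5 [[181.99 193.73]]
(748, 748, 3)
```

View pics/z3.png

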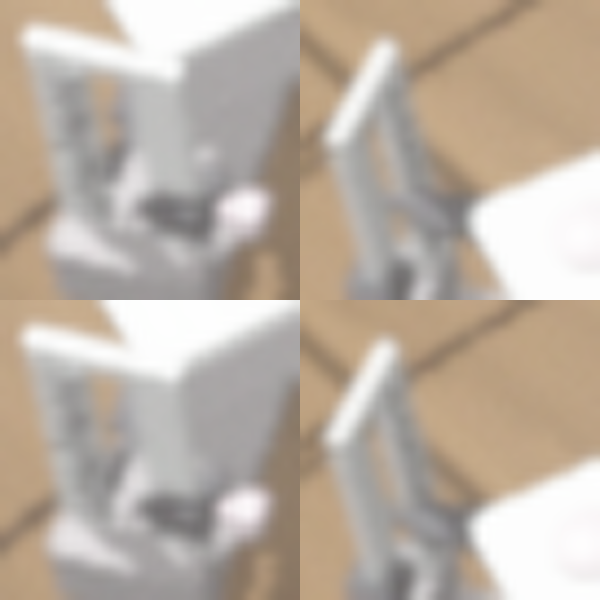

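Run:
```python
from h import *
a=np.load("g0.npz")["S"].mean(2);b=np.load("g1.npz")["S"].mean(2)
np.set_printoptions(linewidth=220)
for n,x,y,w,h in(("L",220,254,18,22),("R",172,176,24,28)):
    print(n,"cols",x,"rows",y);print("now");
    for i in range(h): print(y+i,b[y+i,x:x+w].astype(int),(b-a)[y+i,x:x+w].astype(int))
```

```text
L cols 220 rows 254
now
254 [146 140 139 145 149 158 172 190 202 210 225 230 191 147 133 127 128 126] [-1  0 -1  0  0  0 -2 -1  0 -1 -1  0  1  8  5  1  0 -2]
255 [115 118 123 128 131 137 146 155 161 165 175 179 151 128 126 126 126 125] [ 1  0 -2  0 -1  1  0 -1  0 -2 -1 -1 -1 -2  0  0  1  0]
256 [109 116 120 123 126 129 138 150 156 158 160 157 140 128 125 125 126 126] [-1  0 -1 -1  0  3  1  0 -1  0  0 -1 -1  0  0 -1  0 -2]
257 [110 117 122 123 125 127 137 149 156 157 156 154 140 129 124 124 126 126] [ 0  0  0  0  2  4  3  0  0 -1 -2  0  0  0 -1 -2  0 -2]
258 [106 112 118 121 121 124 132 146 154 156 156 152 141 128 125 125 125 124] [-1  0  0  1  4  8  4  0 -2  0  0 -2 -1 -2  0 -1  0  2]
259 [ 98  99 114 118 117 118 127 145 155 156 155 152 143 129 123 123 122 122] [ 0  0  0  1  6 12  5  1  0  0 -3 -1 -3 -4 -2 -1 -1 -1]
260 [ 99 103 117 118 111 113 123 139 152 157 155 153 146 130 122 121 122 122] [ 0  0 -1 -2 -6  0  2 -3 -2  0 -1 -2 -3 -6 -6 -2  0 -2]
261 [108 111 123 123 119 123 125 135 149 153 157 155 149 132 123 121 123 122] [ 0  0 -1  0  4 12  6 -7 -6 -3  0 -1 -1 -4 -4 -3 -2 -2]
262 
[... 6465 characters left out ...]
 [121 120 121 131 169 210 222 210 173 129 106 106 110  99  89  90 102 116 123 123 123 124 128 145] [ 0 -2 -2 -1  0 -3 -2 -1 -2 -3 -1  0  0 -2 -1  0 -1 -2  0 -3 -2  0 -1  0]
201 [122 122 121 127 146 164 172 170 157 149 136 120 104  92  88  96 111 121 125 127 128 125 124 127] [-2  0 -1 -2 -2 -1 -2 -1 -2  0 -3 -2  0  0  0  0 -1  0 -1  0  0 -1 -1 -1]
202 [121 123 122 123 131 138 142 145 148 157 145 123  99  88  91 103 115 123 131 148 151 138 128 124] [-1  0 -1 -1  0 -1 -2 -2 -3 -1 -2 -1  0  0  0 -1 -2  0 -1 -1 -2  0 -1 -1]
203 [120 121 122 121 123 128 131 130 127 130 124 108  94  89  95 110 122 130 156 185 193 170 141 126] [-1 -1  0 -2 -3 -1 -1  0 -1  0  0 -2 -1  0 -1 -1  0  0 -1 -3  0 -2 -1 -2]
```

Run:
```python
from h import *
g=np.load("g0.npz")
def blob(I,box,f):
    x,y,w,h=box;p=I[y:y+h,x:x+w];W=f(p).clip(0);yy,xx=np.mgrid[y:y+h,x:x+w]
    # keep largest comp
    n,l,s,_=cv2.connectedComponentsWithStats((W>0).astype(np.uint8));k=1+s[1:,4].argmax();W=W*(l==k)
    return np.array([(W*xx).sum()/W.sum(),(W*yy).sum()/W.sum(),s[k,4]])
pk=lambda p:(p[...,0]-p[...,1]-4)*(p.min(2)>150)
br=lambda p:(p.mean(2)-165)
def tri(us,ut):
    A=[];
    o1,d1=ray("scene",us);o2,d2=ray("top",ut)
    s=np.linalg.lstsq(np.c_[d1,-d2],o2-o1,rcond=None)[0];p,q=o1+d1*s[0],o2+d2*s[1];return (p+q)/2,p-q
L={"btnL":((228,231,14,14),pk,(277,168,12,12),pk),"btnR":((198,183,14,14),pk,(334,183,12,12),pk),
"btnNR":((259,160,13,12),pk,(319,241,12,12),pk),"btnNL":((288,203,14,14),pk,(261,225,12,12),pk),
"knobL":((234,264,9,10),br,(259,158,6,8),br),"knobR":((173,196,9,8),br,(349,166,6,7),br),
"barL":((213,247,21,9),br,(261,146,18,12),br),"barR":((173,167,12,15),br,(355,166,14,18),br)}
R={}
for k,(bs,fs,bt,ft) in L.items():
    a=blob(g["S"],bs,fs);b=blob(g["T"],bt,ft);P,e=tri(a[:2],b[:2]);R[k]=P
    print(k,a.round(2),b.round(2),P.round(4),"gap mm",(e*1e3).round(1))
c=np.mean([R[k][:2] for k in R if k.startswith("btn")],0)
d=R["btnL"]-R["btnNR"];yaw=np.arctan2(d[1],d[0])-np.pi/4;print(c,yaw)
for k in R:
  s=1 if k[-1]=="L" else -1;a=yaw+s*np.pi/4;v=R[k][:2]-c
  print(k,"rho,t",(v@[np.cos(a),np.sin(a)]).round(4),(v@[-np.sin(a),np.cos(a)]).round(4),R[k][2].round(4))
np.set_printoptions(linewidth=200)
T=g["T"].mean(2).astype(int);print(T[148:172,256:284]);print(T[166:192,344:366])
```

```text
btnL [236.33 238.3   51.  ] [282.16 171.4   10.  ] [0.6616 0.0385 0.075 ] gap mm [-4.7  4.8 -0.9]
btnR [206.76 190.37  38.  ] [340.12 186.62  10.  ] [ 0.6254 -0.1076  0.0724] gap mm [-5.8  5.4 -1.6]
btnNR [263.83 166.65  33.  ] [325.94 248.15  10.  ] [ 0.4729 -0.0768  0.0608] gap mm [-1.1  1.2 -0.1]
btnNL [296.77 209.82  46.  ] [264.71 228.4    9.  ] [0.5192 0.0774 0.0783] gap mm [-0.9  1.1  0. ]
knobL [239.06 269.19  21.  ] [261.59 161.83  14.  ] [0.6937 0.0887 0.0499] gap mm [ 1.9 -1.9  0.3]
knobR [178.09 199.52  13.  ] [351.82 169.62  14.  ] [ 0.6773 -0.1441  0.05  ] gap mm [ 1.5 -1.3  0.5]
barL [226.36 250.28 111.  ] [270.74 151.07  29.  ] [0.7055 0.0663 0.1112] gap mm [-2.9  2.9 -0.6]
barR [178.51 173.94  38.  ] [361.74 175.59  33.  ] [ 0.6523 -0.1589  0.1064] gap mm [ 1.7 -1.4  0.6]
[ 0.56980418 -0.01711933] -0.23689981811981908
btnL rho,t 0.1074 -0.0004 0.075
btnR rho,t 0.1062 0.0003 0.0724
btnNR rho,t 0.0004 -0.1138 0.0608
btnNL rho,t 0.0061 0.107 0.0783
knobL rho,t 0.1608 0.0257 0.0499
knobR rho,t 0.1644 0.0255 0.05
barL rho,t 0.1593 0.0004 0.1112
barR rho,t 0.164 -0.0035 0.
[... 4432 characters left out ...]
8 190  60  95 119 103 116 118  78 108 117 123 141 145 132 132]
 [250 249 250 250 252 254 246 185 120 146 148 123  61 124 148 116 137 186 188 139 133 134]
 [251 250 249 249 250 255 233 142 135 140 142 132  97  83 111 156 175 144 120 133 133 135]
 [246 253 251 251 252 255 221 102 133 135 137 141 127  85 171 178 103 136 137 137 137 138]
 [245 252 252 253 254 247 199 131 138 140 146 146 161 146  99 131 139 138 138 139 138 139]
 [241 250 249 250 254 245 211 207 213 215 231 215 137 132 138 138 138 138 138 138 138 138]
 [243 251 248 248 253 237 201 206 213 194 133 121 126 130 132 131 131 132 132 132 132 132]
 [248 253 252 253 254 226 185 190 119 101 124 127 128 129 129 129 129 129 129 130 130 130]]
```

```bash
cat >> h.py <<'E'
def tri(us,ut):
    o1,d1=ray("scene",us);o2,d2=ray("top",ut)
    s=np.linalg.lstsq(np.c_[d1,-d2],o2-o1,rcond=None)[0];p,q=o1+d1*s[0],o2+d2*s[1];return (p+q)/2,p-q
E
python3 - <<'E'
from h import *
c,yaw,*_=stage()
t2=lambda x,y:(245+(x+.5)/4.8-.5,140+(y+.5)/4.8-.5)
D={"btnL":(pb(205,225,240,108),t2(181,164)),"btnR":(pb(165,160,326,246),t2(455,238)),
"barL":(pb(205,225,150,216),t2(125,57)),"barR":(pb(165,160,112,117),t2(562,172)),
"knobL":(pb(205,225,276,357),t2(83,106)),"knobR":(pb(165,160,110,320),t2(514,145))}
for k,(a,b) in D.items():
  P,e=tri(a,b);s=1 if k[-1]=="L" else -1;al=yaw+s*np.pi/4;v=P[:2]-c
  print(k,np.round(a,2),np.round(b,2),P.round(4),(e*1e3).round(1),"rho t",(v@[np.cos(al),np.sin(al)]).round(4),(v@[-np.sin(al),np.cos(al)]).round(4))
for s in(1,-1):
  for q in((.17,0,.068),(.17,0,.06),(.171,0,.068),(.16,.01,.052),(.165,.003,.052),(.165,.003,.056)): print(s,q,proj("scene",pt(c,yaw,s,*q)).round(2))
E
```

```text
btnL [234.56 238.06] [282.31 173.77] [0.6593 0.0353 0.0692] [ 0.6 -0.6  0.1] rho t 0.106 -0.0012
btnR [205.31 190.31] [339.4  189.19] [ 0.6229 -0.1096  0.0678] [ 0.8 -0.7  0.2] rho t 0.107 0.0005
barL [223.31 251.56] [270.65 151.48] [0.708  0.0644 0.1065] [ 1.6 -1.5  0.3] rho t 0.1627 -0.0011
barR [178.56 174.19] [361.69 175.44] [ 0.6527 -0.1587  0.106 ] [ 1.4 -1.2  0.5] rho t 0.1644 0.0009
knobL [239.06 269.19] [261.9  161.69] [0.6938 0.0882 0.0495] [ 1.3 -1.4  0.2] rho t 0.1627 0.0265
knobR [178.31 199.56] [351.69 169.81] [ 0.6769 -0.1439  0.0497] [ 1.6 -1.3  0.5] rho t 0.1641 0.0293
1 (0.17, 0, 0.068) [[225.07 264.75]]
1 (0.17, 0, 0.06) [[225.45 266.7 ]]
1 (0.171, 0, 0.068) [[224.9  265.18]]
1 (0.16, 0.01, 0.052) [[232.12 265.55]]
1 (0.165, 0.003, 0.052) [[228.05 266.84]]
1 (0.165, 0.003, 0.056) [[227.87 265.89]]
-1 (0.17, 0, 0.068) [[180.02 184.53]]
-1 (0.17, 0, 0.06) [[180.66 186.77]]
-1 (0.171, 0, 0.068) [[179.62 184.44]]
-1 (0.16, 0.01, 0.052) [[183.57 193.05]]
-1 (0.165, 0.003, 0.052) [[182.77 190.37]]
-1 (0.165, 0.003, 0.056) [[182.46 189.27]]
```

>>> {"method": "carry_out", "body": {"plan": [[[-0.041, 0, 0], [0, 0, 0], 255], [[-0.041, 0, 0], [0, 0, 0], 255], [[-0.041, 0, 0], [0, 0, 0], 255], [[-0.041, 0, 0], [0, 0, 0], 255], [[-0.041, 0, 0], [0, 0, 0], 255], [[0, 0, 0.04], [0, 0, 0], 255], [[0, 0, 0.04], [0, 0, 0], 255], [[0, 0, 0.03], [0, 0, 0], 255], [[0, 0, 0.005], [0, 0, 0], 255], [[0, 0, 0.005], [0, 0, 0], 255], [[0, 0, 0], [0, 0, 0], 255], [[0, 0, 0], [0, 0, 0], 255]]}}

```text
time_s: 7.93
tcp_pos: [0.6603, 0.0369, 0.2519]
eef_rot: [-180.0, 0.1, -158.7]
contact_force: [-0.3, -0.4, 0.5]
gripper_width: 0.0007
```

>>> {"method": "carry_out", "body": {"plan": [[[0, 0, 0.001], [0, 0, 0], 255], [[0, 0, 0.001], [0, 0, 0], 255], [[0, 0, 0.001], [0, 0, 0], 255], [[0, 0, 0], [0, 0, 0], 255], [[0, 0, 0], [0, 0, 0], 255], [[0, 0, 0], [0, 0, 0], 255]]}}

```text
time_s: 8.43
tcp_pos: [0.6605, 0.037, 0.2488]
eef_rot: [-180.0, 0.2, -158.7]
contact_force: [1.5, 1.0, 6.3]
gripper_width: 0.0003
```

>>> {"method": "carry_out", "body": {"plan": [[[0, 0, 0.001], [0, 0, 0], 255], [[0, 0, 0], [0, 0, 0], 255], [[0, 0, -0.02], [0, 0, 0], 255], [[0, 0, -0.02], [0, 0, 0], 255], [[0.0215, -0.03, 0], [0, 0, 0], 255], [[0.0215, -0.03, 0], [0, 0, 0], 255], [[0.0215, -0.03, 0], [0, 0, 0], 255], [[0.0215, -0.03, 0], [0, 0, 0], 255], [[0, 0, 0.02], [0, 0, 0], 255], [[0, 0, 0.01], [0, 0, 0], 255], [[0, 0, 0], [0, 0, 0], 255], [[0, 0, 0], [0, 0, 0], 255]]}}

```text
time_s: 9.43
tcp_pos: [0.6232, -0.1057, 0.2556]
eef_rot: [180.0, -0.1, -158.7]
contact_force: [-0.7, 0.2, 0.2]
gripper_width: 0.0006
```

>>> {"method": "carry_out", "body": {"plan": [[[0, 0, 0.004], [0, 0, 0], 255], [[0, 0, 0.003], [0, 0, 0], 255], [[0, 0, 0.002], [0, 0, 0], 255], [[0, 0, 0.001], [0, 0, 0], 255], [[0, 0, 0], [0, 0, 0], 255], [[0, 0, 0], [0, 0, 0], 255], [[0, 0, 0], [0, 0, 0], 255]]}}

```text
time_s: 10.02
tcp_pos: [0.6243, -0.1056, 0.2477]
eef_rot: [-179.9, 0.2, -158.6]
contact_force: [0.5, -1.9, 5.6]
gripper_width: 0.0003
```

>>> {"method": "carry_out", "body": {"plan": [[[0, 0, -0.04], [0, 0, 0], 255], [[0, 0, -0.04], [0, 0, 0], 255], [[0, 0, -0.04], [0, 0, 0], 255], [[0.041, 0, 0], [0, 0, 0], 255], [[0.041, 0, 0], [0, 0, 0], 255], [[0.041, 0, 0], [0, 0, 0], 255], [[0.041, 0, 0], [0, 0, 0], 255], [[0.041, 0, 0], [0, 0, 0], 255], [[0, 0, 0], [0, 0, 0], 255], [[0, 0, 0], [0, 0, 0], 255]]}}

```text
time_s: 10.85
tcp_pos: [0.4306, -0.1809, 0.3672]
eef_rot: [-180.0, 0.1, -158.7]
contact_force: [1.4, 0.0, -0.1]
gripper_width: 0.0002
```

Run:
```python
from h import *
S=grab("scene");T=grab("top",3);np.savez("g2.npz",S=S,T=T)
f=lambda I,x,y,w,h,k:cv2.resize(I[y:y+h,x:x+w],None,fx=k,fy=k,interpolation=cv2.INTER_CUBIC)
g=lambda I:(255*((np.clip(I,40,180)-40)/140)**.8)
o=np.hstack([f(g(S),216,256,24,20,16),f(g(S),174,180,24,20,16)])
o2=np.hstack([f(g(T),256,144,24,20,16),f(g(T),343,163,24,20,16)])
cv2.imwrite("pics/z4.png",np.vstack([o,o2])[:,:,::-1].clip(0,255).astype(np.uint8)[:600])
b=S.mean(2);np.set_printoptions(linewidth=200);a=np.load("g0.npz")["S"].mean(2)
for n,x,y,w,h in(("L",220,260,14,13),("R",178,184,14,18)):
    print(n,"cols",x)
    for i in range(h): print(y+i,b[y+i,x:x+w].astype(int),(b-a)[y+i,x:x+w].astype(int))
```

```text
L cols 220
260 [ 99 103 118 122 120 124 129 143 153 155 156 153 147 132] [ 0  0  0  0  2 12  7  1 -2 -2  0 -2 -2 -4]
261 [107 112 123 123 117 117 125 138 150 157 156 156 149 134] [-1  0 -1  0  1  6  5 -4 -5  0  0 -1 -1 -2]
262 [114 112 121 123 125 124 123 132 148 155 154 155 151 135] [ -1   0   0   6  24  32  10 -11  -8  -3  -3  -1   0  -3]
263 [123 110 111 124 148 143 128 125 142 154 157 155 152 140] [ -1  -1   0  17  59  56   3 -40 -25  -6   0  -3  -1  -7]
264 [127 107  99 127 158 140 121 130 147 155 157 157 153 146] [  0   0   0  26  70  42 -34 -55 -29  -7  -1   0  -2  -2]
265 [127 105 100 117 131 111 113 152 164 158 156 157 154 144] [  0   0   3  18  41  -5 -63 -47 -19  -5   0  -1  -1  -1]
266 [127 109 108 112 102  93 128 173 179 161 153 153 153 145] [ -1   0   1   4 -10 -54 -64 -31  -8   0   0  -1  -1  -1]
267 [130 113 113 113  94 101 151 177 169 141 130 134 139 137] [  0  -1   0  -9 -53 -82 -51 -19  -4   1   3   0  -1   0]
268 [141 126 112 105  93 114 155 148 123 100  90  92 100 104] [  0  -1  -3  -9 -44 -72 -39 -11  -1   3   3   0   0   0]
269 [146 132 120 105 108 136 151 122 
[... 1745 characters left out ...]
120  93  93 105 115] [ 0 -3 -3 -1  0 -1 -1 -1  0 -1 -1  0 -3 -1]
196 [109 110 109  95  74  64  94 152 159 123  91  94 111 116] [-2 -1 -2 -2  0  0 -1 -2 -2  0  0 -1  0 -4]
197 [103 102  98  92  74  67 110 166 148 107  88  96 113 122] [-2 -2 -4  0  0 -1 -2 -2 -3 -2 -2  0 -2 -1]
198 [170 157 126  91  69  73 115 149 126  95  89 102 118 122] [-2 -2 -1 -1  0 -2 -3 -2 -1  0 -1 -2 -1 -2]
199 [230 215 168 111  80  89 118 118 100  88  95 111 120 123] [-1 -3 -3 -1  0 -1 -1 -3  0  0 -1 -1 -1  0]
200 [223 211 173 129 106 106 110 101  89  90 104 118 122 124] [-2 -1 -2 -3  0  0  0 -1 -1  0  0  0  0 -2]
201 [171 169 157 147 135 120 103  92  87  95 110 120 124 127] [-2 -2 -3 -2 -3 -2  0 -1  0  0 -2 -1 -2  0]
```

View pics/z4.png

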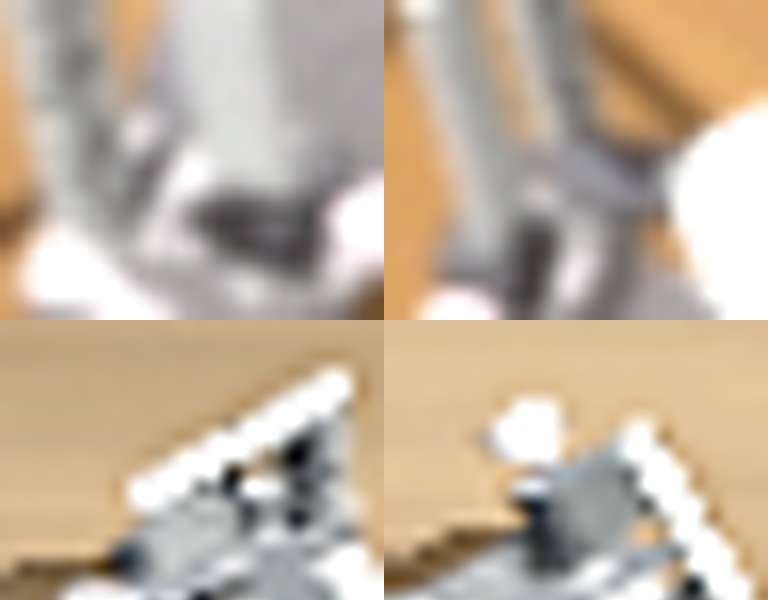

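Run:
```python
from h import *
c,yaw,*_=stage()
T0=np.load("g0.npz")["T"];T=np.load("g2.npz")["T"]
g=lambda I:(255*((np.clip(I,0,220))/220)**.7)
o=[];
for I in(T,128+2*(T-T0)):
  q=[]
  for s in(1,-1):
    im=rect(g(I) if I is T else I,"top",lambda u,v:pt(c,yaw,s,v,u,.055),-21,24,148,181,8.5)
    # model marks: pointer tip (green), slot edges / tooth hypothetical (yellow) 
    q.append(im)
  o.append(np.hstack(q))
m=np.vstack(o);print(m.shape);cv2.imwrite("pics/z5.png",m[...,::-1])
# where would points (rho,t,z) appear in this z=55 rectified view
for s in(1,-1):
  for q in((.17,0,.068),(.17,0,.0565),(.165,.004,.054),(.16,.0055,.112),(.16,0,.112)):
    P=onz("top",proj("top",pt(c,yaw,s,*q))[0],.055);a=yaw+s*np.pi/4;v=P[:2]-c
    print(s,q,"-> rho,t",(1e3*v@[np.cos(a),np.sin(a)]).round(1),(1e3*v@[-np.sin(a),np.cos(a)]).round(1))
```

```text
(560, 764, 3)
1 (0.17, 0, 0.068) -> rho,t 172.8 -1.2
1 (0.17, 0, 0.0565) -> rho,t 170.3 -0.1
1 (0.165, 0.004, 0.054) -> rho,t 164.8 4.1
1 (0.16, 0.0055, 0.112) -> rho,t 172.1 0.4
1 (0.16, 0, 0.112) -> rho,t 172.1 -5.4
-1 (0.17, 0, 0.068) -> rho,t 173.3 0.6
-1 (0.17, 0, 0.0565) -> rho,t 170.4 0.1
-1 (0.165, 0.004, 0.054) -> rho,t 164.8 3.9
-1 (0.16, 0.0055, 0.112) -> rho,t 174.5 8.8
-1 (0.16, 0, 0.112) -> rho,t 174.5 2.9
```

View pics/z5.png

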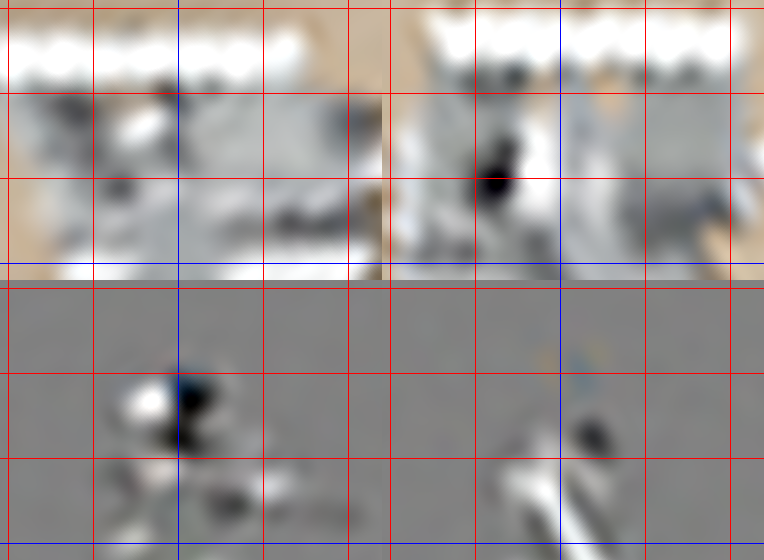

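Run:
```python
from h import *
S=np.load("g2.npz")["S"];np.set_printoptions(linewidth=200)
for n,x,y,w,h in(("L",230,264,16,14),("R",171,193,16,14)):
    print(n,"cols",x)
    for i in range(h): print(y+i,S[y+i,x:x+w].mean(1).astype(int),(S[y+i,x:x+w,0]-S[y+i,x:x+w,2]).astype(int))
```

```text
L cols 230
264 [157 157 153 146 140 128 119 117 120 120 115  97  85  81  79  81] [ 0  1  1  3  2  1  3  3  3  5  5 11 25 36 39 38]
265 [156 157 154 144 134 122 114 108 115 118 110  92  82  79  80  79] [ 1  1  1  2  1  0  0  1  2  4  5 14 30 37 38 39]
266 [153 153 153 145 129 116 111 103 115 124 113  96  83  80  79  79] [ 0  0  1  0  1  0  0  0  3  4  9 20 32 37 39 39]
267 [130 134 139 137 121 106  98 107 135 164 163 140 104  82  79  80] [ 2  1  1  1  1  0  0  2  5  6 10 16 27 36 38 39]
268 [ 90  92 100 104  94  85 100 153 196 226 227 196 135  90  80  78] [ 1  1  1  2  0  0  4  7  7  5  5 12 19 32 39 40]
269 [ 69  72  81  84  79  75 127 206 232 241 239 201 129  88  78  78] [ 2  1  1  0  0  0  6  9  5  4  4  9 20 32 39 39]
270 [ 67  72  84  87  76  75 121 186 212 227 224 175 112  83  80  77] [ 1  2  0  0  1  1  5  8  7  4  6 11 21 35 39 39]
271 [ 78  72  75  74  68  77 120 169 182 185 175 136  96  80  76  78] [ 1  3  0  0  2  2  3  6  6  9  9 13 25 37 39 40]
272 [108 103  90  80  73  87 135 167 162 150 138 110  86  77  77  77] [ 2  2  1  1  2  4  3  4  8 10 12 19 31 37 38 41]
273 [140 
[... 1581 characters left out ...]
1 127 146 164 171 169 157 147 135 120 103  92  87] [71 72 73 72 61 35 15  8  8  7  5  2  3  4  3  4]
202 [120 121 123 121 123 132 137 143 146 148 155 144 122 101  88  91] [72 71 72 72 66 47 28 15 10  6  5  4  3  3  4  4]
203 [119 120 121 122 122 123 127 131 131 127 128 124 108  94  88  95] [72 72 72 73 72 63 52 32 14  5  3  4  4  4  5  4]
204 [119 119 119 119 121 122 121 122 118 113 110 111 105  94  90 103] [71 71 71 73 73 71 64 48 20  7  4  4  5  5  4  5]
205 [120 120 120 119 121 121 119 120 114 111 111 109 107  98  97 111] [71 70 72 72 72 72 70 58 29 10  5  4  3  5  4  4]
206 [121 120 119 119 119 120 121 120 115 114 109 111 108 100 105 115] [72 70 71 70 72 72 72 66 39 15  5  3  3  4  3  4]
```

>>> {"method": "carry_out", "body": {"plan": [[[-0.041, 0, 0], [0, 0, 0], 255], [[-0.041, 0, 0], [0, 0, 0], 255], [[-0.041, 0, 0], [0, 0, 0], 255], [[-0.041, 0, 0], [0, 0, 0], 255], [[-0.041, 0, 0], [0, 0, 0], 255], [[0, 0, 0.04], [0, 0, 0], 255], [[0, 0, 0.04], [0, 0, 0], 255], [[0, 0, 0.03], [0, 0, 0], 255], [[0, 0, 0.005], [0, 0, 0], 255], [[0, 0, 0.003], [0, 0, 0], 255], [[0, 0, 0], [0, 0, 0], 255], [[0, 0, 0], [0, 0, 0], 255]]}}

```text
time_s: 12.3
tcp_pos: [0.6238, -0.1063, 0.25]
eef_rot: [-180.0, 0.1, -158.7]
contact_force: [-0.8, -0.1, 1.2]
gripper_width: 0.0007
```

>>> {"method": "carry_out", "body": {"plan": [[[0, 0, 0.002], [0, 0, 0], 255], [[0, 0, 0.001], [0, 0, 0], 255], [[0, 0, 0.001], [0, 0, 0], 255], [[0, 0, 0], [0, 0, 0], 255], [[0, 0, 0], [0, 0, 0], 255], [[0, 0, 0], [0, 0, 0], 255]]}}

```text
time_s: 12.8
tcp_pos: [0.6235, -0.1063, 0.2449]
eef_rot: [-180.0, 0.1, -158.7]
contact_force: [0.1, 0.1, 4.3]
gripper_width: 0.0004
```

>>> {"method": "carry_out", "body": {"plan": [[[0, 0, -0.02], [0, 0, 0], 255], [[0, 0, -0.02], [0, 0, 0], 255], [[-0.0215, 0.03, 0], [0, 0, 0], 255], [[-0.0215, 0.03, 0], [0, 0, 0], 255], [[-0.0215, 0.03, 0], [0, 0, 0], 255], [[-0.0215, 0.03, 0], [0, 0, 0], 255], [[0, 0, 0.02], [0, 0, 0], 255], [[0, 0, 0.01], [0, 0, 0], 255], [[0, 0, 0.005], [0, 0, 0], 255], [[0, 0, 0], [0, 0, 0], 255], [[0, 0, 0], [0, 0, 0], 255], [[0, 0, 0], [0, 0, 0], 255]]}}

```text
time_s: 13.8
tcp_pos: [0.6596, 0.0357, 0.2496]
eef_rot: [-180.0, -0.0, -158.8]
contact_force: [-0.0, 0.4, 0.1]
gripper_width: 0.0006
```

>>> {"method": "carry_out", "body": {"plan": [[[0, 0, 0.002], [0, 0, 0], 255], [[0, 0, 0.002], [0, 0, 0], 255], [[0, 0, 0.001], [0, 0, 0], 255], [[0, 0, 0], [0, 0, 0], 255], [[0, 0, 0], [0, 0, 0], 255], [[0, 0, 0], [0, 0, 0], 255]]}}

```text
time_s: 14.3
tcp_pos: [0.6599, 0.0362, 0.2453]
eef_rot: [-180.0, 0.1, -158.7]
contact_force: [-0.9, 0.2, 6.1]
gripper_width: -0.0001
```

>>> {"method": "carry_out", "body": {"plan": [[[0, 0, -0.04], [0, 0, 0], 255], [[0, 0, -0.04], [0, 0, 0], 255], [[0, 0, -0.04], [0, 0, 0], 255], [[0.041, 0, 0], [0, 0, 0], 255], [[0.041, 0, 0], [0, 0, 0], 255], [[0.041, 0, 0], [0, 0, 0], 255], [[0.041, 0, 0], [0, 0, 0], 255], [[0.041, 0, 0], [0, 0, 0], 255], [[0, 0, 0], [0, 0, 0], 255], [[0, 0, 0], [0, 0, 0], 255]]}}

```text
time_s: 15.13
tcp_pos: [0.4667, -0.0388, 0.3651]
eef_rot: [180.0, 0.1, -158.8]
contact_force: [1.6, 0.7, 1.1]
gripper_width: 0.0007
```

Run:
```python
from h import *
S=grab("scene",8);T=grab("top",3);np.savez("g3.npz",S=S,T=T)
c,yaw,*_=stage()
f=lambda I,x,y,w,h,k:cv2.resize(I[y:y+h,x:x+w],None,fx=k,fy=k,interpolation=cv2.INTER_CUBIC)
g=lambda I:(255*((np.clip(I,40,180)-40)/140)**.8)
o=np.hstack([f(g(S),216,256,24,20,16),f(g(S),174,184,24,20,16)])
cv2.imwrite("pics/z6.png",o[:,:,::-1].clip(0,255).astype(np.uint8))
b=S.mean(2);np.set_printoptions(linewidth=200);a=np.load("g0.npz")["S"].mean(2)
for n,x,y,w,h in(("L",220,260,14,14),("R",178,184,14,18)):
    print(n,"cols",x)
    for i in range(h): print(y+i,b[y+i,x:x+w].astype(int),(b-a)[y+i,x:x+w].astype(int))
for s,sh in((1,(-.8,1.8)),(-1,(-1,1.9))):
  for q in((.17,0,.0525),(.17,0,.0513),(.16,0,.0535),(.156,0,.0537),(.167,.004,.0525),(.167,.004,.0512),(.158,.004,.0525)): print(s,q,(proj("scene",pt(c,yaw,s,*q))+sh).round(2))
```

```text
L cols 220
260 [100 103 120 124 125 128 134 145 153 156 157 154 147 132] [ 1  0  1  2  7 16 12  2 -2 -1  0  0 -2 -5]
261 [110 112 124 124 124 128 134 143 152 156 156 155 150 135] [ 1  0  0  0  8 17 14  0 -3  0 -1 -1  0 -1]
262 [115 113 121 124 130 132 134 140 150 157 157 158 152 135] [ 0  1  0  8 29 40 21 -3 -6 -1  0  0  0 -3]
263 [123 113 111 126 153 154 138 135 149 156 156 156 153 137] [ -1   1   0  18  64  67  13 -30 -18  -3  -1  -2   0  -9]
264 [128 108 102 130 173 173 147 132 147 156 157 158 153 141] [  0   1   3  29  84  76  -9 -53 -30  -6  -1   0  -2  -7]
265 [126 105  99 127 162 157 133 127 148 157 157 157 154 144] [ -1   0   2  28  71  40 -43 -72 -35  -7   0  -1   0  -1]
266 [128 107 110 124 141 125 106 125 155 157 153 153 154 146] [ -1  -1   3  16  27 -22 -86 -80 -32  -4   0  -1   0   0]
267 [130 113 113 122 120  99  96 130 150 140 130 135 138 137] [   0    0    0    0  -27  -84 -106  -66  -22    0    4    0   -1    0]
268 [140 126 113 108  97  86  96 110 112  98  88  93 101 104] [  -1    0   -2   -5  -41 -100  -98  -49  -12    2    2    1    0    0]
269 [145 133 120 105  9
[... 2462 characters left out ...]
  0 -1  0  0  0  0  0 -1]
201 [171 170 157 146 136 120 104  93  88  95 110 120 125 127] [-2 -1 -2 -4 -2 -2  0  0  0  0 -2 -1 -1  1]
1 (0.17, 0, 0.0525) [[225.  270.3]]
1 (0.17, 0, 0.0513) [[225.05 270.58]]
1 (0.16, 0, 0.0535) [[226.59 265.83]]
1 (0.156, 0, 0.0537) [[227.24 264.11]]
1 (0.167, 0.004, 0.0525) [[227.37 269.49]]
1 (0.167, 0.004, 0.0512) [[227.42 269.8 ]]
1 (0.158, 0.004, 0.0525) [[228.82 265.7 ]]
-1 (0.17, 0, 0.0525) [[180.25 190.74]]
-1 (0.17, 0, 0.0513) [[180.35 191.07]]
-1 (0.16, 0, 0.0535) [[184.15 191.34]]
-1 (0.156, 0, 0.0537) [[185.73 191.63]]
-1 (0.167, 0.004, 0.0525) [[180.76 192.27]]
-1 (0.167, 0.004, 0.0512) [[180.86 192.63]]
-1 (0.158, 0.004, 0.0525) [[184.35 193.06]]
```

View pics/z6.png

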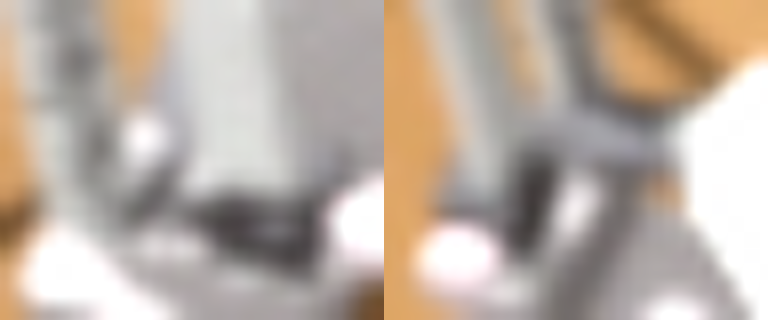

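Run:
```python
from h import *
c,yaw,*_=stage();T=np.load("g3.npz")["T"].mean(2)
for s,x0,x1,y0,y1 in((1,260,270,155,165),(-1,348,358,168,181)):
  print(s)
  for y in range(y0,y1):
    o=[]
    for x in range(x0,x1):
      P=onz("top",(x,y),.056);a=yaw+s*np.pi/4;v=(P[:2]-c)*1e3
      o.append("%3d(%3.0f,%3.0f)"%(T[y,x],v@[np.cos(a),np.sin(a)],v@[-np.sin(a),np.cos(a)]))
    print(y," ".join(o))
```

```text
1
155 136(179, 24) 135(177, 21) 135(176, 19) 130(175, 17) 166(174, 15) 185(172, 12) 154(171, 10) 127(170,  8) 138(169,  6) 138(167,  3)
156 132(176, 25) 132(175, 23) 133(174, 20) 132(173, 18) 123(171, 16) 126(170, 14) 136(169, 11) 139(168,  9) 130(166,  7) 117(165,  5)
157 132(174, 26) 131(173, 24) 133(172, 22) 120(170, 19) 116(169, 17) 135(168, 15) 142(167, 13) 142(165, 10) 144(164,  8) 145(163,  6)
158 134(172, 27) 135(171, 25) 114(169, 23)  73(168, 21)  81(167, 18) 122(166, 16) 147(164, 14) 143(163, 12) 138(162, 10) 140(160,  7)
159  74(170, 29)  75(168, 26)  58(167, 24)  54(166, 22)  78(165, 20) 112(163, 18) 143(162, 15) 135(161, 13) 123(159, 11) 149(158,  9)
160 109(167, 30) 138(166, 28) 139(165, 25) 117(164, 23) 110(162, 21) 130(161, 19) 133(160, 17) 131(158, 14) 134(157, 12) 109(156, 10)
161 207(165, 31) 251(164, 29) 255(163, 27) 254(161, 25) 170(160, 22) 130(159, 20) 147(158, 18) 128(156, 16)  52(155, 13)  81(154, 11)
162 213(163, 33) 255(162, 30) 241(160, 28) 169(159, 26)  66(158, 24)  71(157, 21)  59(155, 19)  54(154, 17)  95(153, 15) 144(151, 12)
163 135(161, 34) 215(159, 
[... 1286 characters left out ...]
 13) 116(164, 11) 114(166, 10)
176  75(145, 19)  77(147, 18)  82(150, 17)  76(152, 16)  54(154, 14)  67(156, 13)  92(159, 12) 109(161, 10) 115(163,  9) 121(165,  8)
177  85(144, 17) 104(146, 16) 120(148, 15) 106(151, 13)  64(153, 12)  63(155, 11)  83(157, 10)  95(159,  8) 121(162,  7) 133(164,  6)
178 135(143, 15) 152(145, 14) 141(147, 12) 115(149, 11)  74(151, 10)  63(154,  9)  72(156,  7) 143(158,  6) 182(160,  5) 156(163,  3)
179 141(141, 13) 142(143, 11) 144(146, 10) 136(148,  9) 121(150,  8) 127(152,  6) 144(155,  5) 168(157,  4) 155(159,  3) 126(161,  1)
180 139(140, 10) 140(142,  9) 139(144,  8) 133(147,  7) 130(149,  5) 130(151,  4) 126(153,  3) 121(155,  2) 154(158,  0) 205(160, -1)
```

>>> {"method": "carry_out", "body": {"plan": [[[-0.041, 0, 0], [0, 0, 0], 255], [[-0.041, 0, 0], [0, 0, 0], 255], [[-0.041, 0, 0], [0, 0, 0], 255], [[-0.041, 0, 0], [0, 0, 0], 255], [[-0.041, 0, 0], [0, 0, 0], 255], [[0, 0, 0.04], [0, 0, 0], 255], [[0, 0, 0.04], [0, 0, 0], 255], [[0, 0, 0.03], [0, 0, 0], 255], [[0, 0, 0.005], [0, 0, 0], 255], [[0, 0, 0.003], [0, 0, 0], 255], [[0, 0, 0], [0, 0, 0], 255], [[0, 0, 0], [0, 0, 0], 255]]}}

```text
time_s: 16.68
tcp_pos: [0.6603, 0.0369, 0.2482]
eef_rot: [-180.0, 0.1, -158.7]
contact_force: [0.2, -0.2, -0.7]
gripper_width: 0.0002
```

>>> {"method": "carry_out", "body": {"plan": [[[0, 0, 0.001], [0, 0, 0], 255], [[0, 0, 0.001], [0, 0, 0], 255], [[0, 0, 0.0006], [0, 0, 0], 255], [[0, 0, 0], [0, 0, 0], 255], [[0, 0, 0], [0, 0, 0], 255], [[0, 0, 0], [0, 0, 0], 255]]}}

```text
time_s: 17.18
tcp_pos: [0.6599, 0.0369, 0.2442]
eef_rot: [-180.0, 0.1, -158.7]
contact_force: [1.2, 0.2, 2.5]
gripper_width: 0.0004
```

>>> {"method": "carry_out", "body": {"plan": [[[0, 0, -0.04], [0, 0, 0], 255], [[0, 0, -0.04], [0, 0, 0], 255], [[0, 0, -0.04], [0, 0, 0], 255], [[0.041, 0, 0], [0, 0, 0], 255], [[0.041, 0, 0], [0, 0, 0], 255], [[0.041, 0, 0], [0, 0, 0], 255], [[0.041, 0, 0], [0, 0, 0], 255], [[0.041, 0, 0], [0, 0, 0], 255], [[0, 0, 0], [0, 0, 0], 255], [[0, 0, 0], [0, 0, 0], 255]]}}

```text
time_s: 18.02
tcp_pos: [0.4667, -0.0385, 0.3643]
eef_rot: [180.0, 0.1, -158.7]
contact_force: [0.9, -0.4, 0.6]
gripper_width: 0.0003
```

Run:
```python
from h import *
I=grab("scene",8);S=I.mean(2);np.set_printoptions(linewidth=200)
a=np.load("g3.npz")["S"].mean(2)
for y in range(264,273): print(y,S[y,221:230].astype(int),(S-a)[y,221:230].round().astype(int))
for y in range(187,196): print(y,(S-a)[y,180:190].round().astype(int))
o=cv2.resize(I[150:290,160:320],None,fx=4,fy=4,interpolation=cv2.INTER_CUBIC)
cv2.imwrite("pics/z7.png",o[...,::-1].clip(0,255).astype(np.uint8))
```

```text
264 [108 100 129 170 175 156 144 149 156] [ 0 -2 -2 -2  2 10 12  3 -1]
265 [107  99 127 169 182 159 142 152 158] [ 1  0  0  8 25 26 16  5  1]
266 [108 111 126 154 158 139 131 155 157] [ 1  0  2 13 33 32  6 -1  0]
267 [114 115 125 136 124 104 112 139 137] [  0   2   3  16  26   7 -17 -12  -3]
268 [127 115 113 108  92  81  92 105  98] [  0   2   4  11   6 -14 -18  -7   0]
269 [132 119 108  97  84  78  81  80  74] [ -1  -1   3   8 -12 -28 -17  -3   0]
270 [146 130 116 107 102  98 108 100  77] [ -1   0   0  -8 -27 -29 -12  -1   0]
271 [172 149 135 131 133 131 146 131  98] [ -1   0  -2  -7 -20 -18  -6  -2   0]
272 [199 173 144 130 129 129 133 127 113] [ 0  0 -1 -2 -6 -4 -2 -1  1]
187 [ 0  2 -1  0 -1  1  1 -2  0  0]
188 [0 1 0 0 0 2 1 1 0 0]
189 [-2 -1  1  1  0  1  3  1 -1 -1]
190 [0 0 1 1 1 2 2 2 1 0]
191 [0 1 1 3 4 4 3 1 1 2]
192 [-1  0  1  4  5  6  4  2  1  3]
193 [1 0 1 2 0 1 0 2 2 3]
194 [ 0  0  0  1 -1 -8 -2  4  2  4]
195 [ 0 -2 -1  0 -1 -2  0  1  0  2]
```

View pics/z7.png

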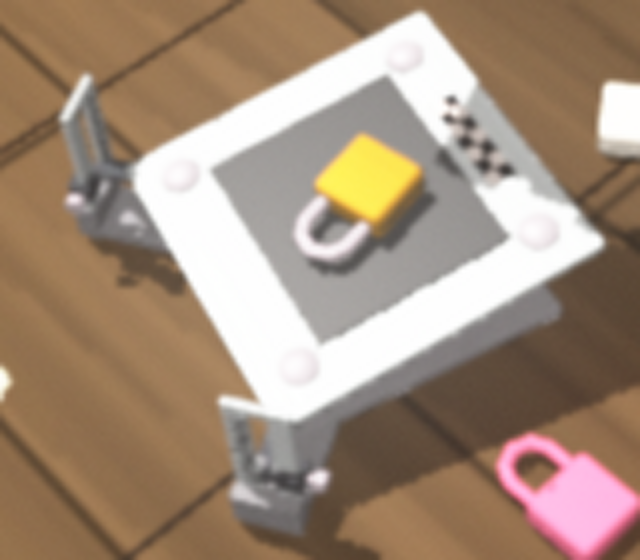

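The last picture shows the padlock still on the mat, at crop (365,195). The left pointer and tooth are level at crop (265,475), and the right pointer meets its rider near crop (95,180). The arm is clear, so I'm handing the job in.

```bash
python3 -c "
from plant import r
print(r.close_job())"
```

```text
the job is handed in; nothing more can be done
None
```

I pressed the far left and far right buttons down in small steps with closed fingertips, and both pointers should be within about 1–2 mm of their teeth. I handed the job in at about 18.5 s with the arm clear. The padlock looked undisturbed on its mat, and I saw no sign that the riders or bench items had moved.

| Corner | Pointer height above bench | Tooth height above bench | How it was judged |
|---|---|---|---|
| Left | about 52 mm | about 52–53 mm | Lower edges of pointer and tooth differ by about 0.15 px in the scene camera, roughly 1 mm either way |
| Right | about 52 mm | about 52–53.5 mm | Tooth itself hidden behind its upright in that camera; height taken from the rider body and knob |

Checks that disagreed:
- **Camera offset:** the two cameras disagreed by a few millimetres, which gave about 5–6 mm too low a height before I corrected it against the buttons and scale tops.
- **Tooth height:** single estimates ranged from about 48 to 55 mm depending on the feature used, so the margin inside the 3 mm limit is likely but not certain.
- **Last left press:** it moved the pointer about 2 mm instead of the planned 1 mm. The picture afterwards still showed pointer and tooth level.

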